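Hold the gauge crossbar level over its bench stand

ROBOT

A 7-joint arm with a two-finger parallel gripper is mounted at the origin on the work surface. World frame = base frame: x ahead of the robot, y to its left, z up, the work surface at z = 0. Lengths are in m, angles in rad, forces in N, time in s.
With the tool pointing down it reaches from about 0.4 to 0.85 m from the base axis. Payload 4.5 kg.
Tool frame: the origin (TCP) lies on the centre line of the jaws, within the pads' length; the fingertips stand 22 mm ahead of it and the grasp point (between the pads) lies 3 mm ahead of it; z points along the fingers, y is the direction in which the jaws open and shut (so a half turn about z gives the same grasp; the last joint's range is limited). The gripper opens to 88 mm and grips with 3 to 60 N. Pads are 18 mm wide; open, the fingers measure 123 mm over their backs; the gripper's body (75 mm by 187 mm) begins 45 mm behind the grasp point.
Start: joints at [1.309, 0.689, -0.195, 1.565, 0.157, 0.902, -0.215], TCP at [0.182, -0.598, 0.261] pointing down, gripper open.
Joint ranges: [-3.01, 3.01], [-0.46, 2.08], [-1.47, 1.51], [0.13, 2.56], [-1, 4.14], [0.04, 2.09], [-2.66, 2.66]. Speed limits (rad/s): [2.57, 2.57, 3.14, 3.14, 3.14, 3.14, 3.14].

INTERFACE

Orientations are given as a unit quaternion [w, x, y, z].
In Python, from bench import ctrl gives the robot as it stands.
- The arm moves only by the tool play_rows, never from a script. Its arguments are lists of equal length, an entry for each row: "dp": the shift along the tool's x, y, z in units of 0.25 m (1.0 is 0.25 m), a list of three; "rotation": the turn, a rotation vector about the tool's x, y, z in units of 360 degrees (1.0 is 360 degrees), a list of three. In form: {"dp": [[x, y, z], ...], "rotation": [[wx, wy, wz], ...]}. A call has 1 to 20 rows; each row is the pose to reach, as a shift and turn from the pose commanded when the call began, along the tool's axes at that moment, turning the shorter way round; what a row does not reach only later rows make up. A row lasts 1/12 s, in which the tool goes at most 41.7 mm and 7.16 degrees, less where a joint would pass 70% of its speed; a pose out of reach is approached as far as the arm can. A call with a number of a shift or a turn outside -1 to 1 is refused whole. A call with a gripper value outside its range is refused whole. "gripper" is the gripper command: -1 is shut, 1 is fully open, values between are in proportion, set as the call begins (left out, the last holds). The fingers move at their own pace and stop on an object; "force" is the grip in N (left out, the last holds). Time passes only in rows, so rows that repeat a pose let the fingers close. It gives the time, the measured TCP pose, the force and the opening at its end, in the units of the state.
- ctrl.get_obs(): the state, without advancing time (a new reading comes with each control period).
- ctrl.camera(name): name is "side" or "top" or "wrist"; returns a dict with "img" (400x640x3 uint8, red, green, blue), "intrinsics" (3x3 intrinsics, pixels), "position" and "attitude" of the camera in the world; the wrist camera has in their place "tool_from_camera" (4x4, takes a point from camera to tool coordinates, whose origin is the TCP and whose axes are the flange's). Camera axes: x right, y up, looking along -z (the intrinsics and any distortion apply to the point x, -y, -z); pixel columns grow to the right and rows downward; lengths in m; the calibration is good to about 2 mm. A picture is of the moment at which its call begins: read the wrist's pose just before it. There is no depth.
- ctrl.finish_job(): hands the job in, once; it reports no verdict.
The state is a dict: "time": time; "qpos": joint angles; "qvel": joint speeds; "joint_torque": joint torques, N m; "position": TCP position; "eef_rot": TCP orientation; "force": force on the tool from outside, world axes, zero at the start; "moment": the same for the moment, N m; "finger_gap": finger opening in m.
Only numpy, scipy, OpenCV 4.12 (cv2) and the standard library are available. Lean on these libraries where they do the work, as an engineer would, in place of code of your own. Each camera call takes 0.05 s, during which the arm holds its last target. There are 200 camera calls.

TASK

Pick the gauge crossbar up off the bench by its balance point, so that it hangs level, carry it over without tipping it, and hold it level and still a few centimetres clear above the bench stand: rod lined up over the two open saddles, gauge (dial up) above the round rest, ready for a colleague to guide it down. Finish while still holding it there: do not lower it in, put it down or let go. Do not bump the stand, and leave the two beakers and the timer where they are.

Things in the scene. Friction and masses are not known exactly. Their poses are not given: they have to be found in the camera images.
- crossbar: Loose gauge crossbar lying flat on the bench, 343 mm long, 0.43 to 0.7 kg: a bare round steel rod 16 mm thick with a heavy round pressure gauge at one end, an aluminium block (boss head) and a small brass valve at the other. Origin on its underside, straight below the balance point; x along the rod from gauge to valve, z up out of the dial. Bare rod: x = -61 to +117 mm
- crossbar_balance (a point): the balance point (centre of mass along the rod), on the rod's axis, 20 mm above the crossbar's underside (as it lies, the rod spans 12 to 28 mm above the bench): 105 mm from the gauge's centre and 132 mm from the boss head's centre, so nearer the gauge
- crossbar_gauge (a point): centre of the gauge's white dial (needle and ticks), on top of the gauge, 105 mm from the balance point (x = -105 mm). The gauge lies dial up, is 63 mm in diameter and 38 mm high, and is joined to the rod by a brass stem 21 mm thick, 77 to 61 mm from the balance point
- crossbar_boss (a point): centre of the aluminium boss head at x = +132 mm, on the rod's axis: a block 30 mm long, 38 mm wide and 40 mm high with a small wing screw on its +y side; beyond it the brass valve and its hose nipple reach to x = +206 mm, the valve's little lever to 49 mm above the underside
- stand: Fixed bench stand: grey base plate 235 x 120 x 14 mm (x -152 to +83 mm), on it in one line along x two steel uprights (x = -50 and +50 mm), each topped by an aluminium saddle, and a round gauge rest (x = -105 mm). Origin on the bench midway between the saddles; x runs from the rest towards the saddles, the way the crossbar's own x (gauge to valve) must point; z up
- stand_middle (a point): point midway between the two saddles, level with the tops of their prongs, 130 mm above the bench; the crossbar's balance point belongs straight above it. Between the saddles (84 mm clear) there is nothing above the base plate
- stand_far_saddle (a point): top of the saddle farther from the gauge rest (the other one is 100 mm away, 55 mm from the rest's centre). Each saddle is 16 mm along x and 34 mm wide, with a slot 20 mm wide open at the top; slot floor 112 mm and prong tops 130 mm above the bench; a black thumb knob sticks out to y = +33 mm
- stand_rest (a point): centre of the top of the round gauge rest (rubber-faced disc 56 mm in diameter, 100 mm above the bench), 105 mm from the middle of the saddles; the gauge belongs straight above it
- beaker: bystander: empty glass beaker 88 mm in diameter, 118 mm high; origin under its centre
- small_beaker: bystander: small empty glass beaker 46 mm in diameter, 58 mm high; origin under its centre
- timer: bystander: flat black digital timer 70 x 70 x 19 mm; origin under its centre

How it is judged:
On the way:
1. the crossbar is lifted clear of the bench, level, held at its balance point (height (world z) of crossbar above 0.04 m and angle between crossbar's own z axis and vertical below 0.12 rad and contact force between the fingers and crossbar above 1 N and x of the grasp point in the frame of crossbar_balance between -0.02 and 0.02 m), for 0.2 s.
At the end, for the whole second after the job is handed in: Crossbar held within 20 mm of its balance point, level within 5 deg, still, dial up; balance point within 15 mm of straight above the saddles' middle, dial within 22 mm above the rest; rod underside 14 to 82 mm above the prongs, stand untouched; bystanders within 20 mm of where they were (contact force between the fingers and crossbar above 1 N and x of the grasp point in the frame of crossbar_balance between -0.02 and 0.02 m and angle between crossbar's own z axis and vertical below 0.09 rad and z of crossbar_balance in the frame of stand_middle between 0.022 and 0.09 m and horizontal distance between crossbar_balance and stand_middle below 0.015 m and horizontal distance between crossbar_gauge and stand_rest below 0.022 m and contact force between crossbar and stand below 0.2 N and linear speed of crossbar below 0.02 m/s and angular speed of crossbar below 0.15 rad/s and distance of each of beaker, small_beaker, timer from where it was at the start of the episode below 0.02 m); the arm keeps its last pose, push and grip.
It fails at once if the crossbar is tipped more than 20 degrees (angle between crossbar's own z axis and vertical above 0.35 rad).
It fails at once if the stand is bumped (more than 4 N) (contact force between stand and anything else above 4 N).
It fails at once if a beaker or the timer is pushed more than 20 mm or knocked over (distance of any of beaker, small_beaker, timer from where it was at the start of the episode above 0.02 m or angle between any of beaker, small_beaker's own z axis and vertical above 0.3 rad).
It also fails if it takes over 40 s, if anything falls off the work surface, if the arm or the gripper's body presses on something with over 40 N, if the wrist force passes 120 N, or if a joint passes its speed limit or range.

## Working session

There is one attempt and no reset: what is moved stays moved. The work goes in short steps, Python scripts to look and compute and a tool call to move; the robot and the scene stay as the last step left them, time stands still between calls to the robot, and variables do not carry over. Pictures are saved under pics/ and viewed, about 8 in all and at most 12, crops included, and the job is handed in when it is done.

Besides the shell and the picture viewer there is one more tool, called after "Emit:" by a JSON object that holds its "op" and its "data", one argument or row to a line. play_rows: Moves the arm, as the interface text tells. Shifts and turns lie within -1 to 1; 1 stands for 0.25 m of shift or 360 degrees of turn. Its arguments: {"type":"object","properties":{"dp":{"type":"array","items":{"type":"array","items":{"type":"number","minimum":-1,"maximum":1}}},"rotation":{"type":"array","items":{"type":"array","items":{"type":"number","minimum":-1,"maximum":1}}},"gripper":{"type":"number"},"force":{"type":"number"}},"required":["dp","rotation"]}

```bash
mkdir -p pics; cat > h.py <<'E'
import numpy as np, cv2
from scipy.spatial.transform import Rotation as R
from bench import ctrl
def rot(q): return R.from_quat([q[1],q[2],q[3],q[0]])
def pix2world(c,uv,z,T=None):
    """intersect pixel ray with plane z; T=(pos,Rmat) of camera"""
    K=np.array(c["intrinsics"]); d=np.linalg.inv(K)@[uv[0],uv[1],1]; d=np.array([d[0],-d[1],-d[2]])
    p,Rm=T; w=Rm@d; return p+w*(z-p[2])/w[2]
def campose(c,o=None):
    if "position" in c:
        a=np.array(c["attitude"]); return np.array(c["position"]),(a if a.shape==(3,3) else rot(a).as_matrix())
    M=np.array(c["tool_from_camera"]); Rt=rot(o["eef_rot"]).as_matrix()
    return np.array(o["position"])+Rt@M[:3,3],Rt@M[:3,:3]
def proj(c,P,T):
    K=np.array(c["intrinsics"]);v=T[1].T@(np.array(P)-T[0]); v=K@[v[0],-v[1],-v[2]]; return v[:2]/v[2]
E
python3 - <<'E'
from h import *
o=ctrl.get_obs(); print(o)
for n in("top","side","wrist"):
    c=ctrl.camera(n); cv2.imwrite(f"pics/{n}0.png",c["img"][:,:,::-1]); print({k:v for k,v in c.items() if k!="img"})
E
```

```text
{'time': 0.0, 'qpos': array([ 1.30879806,  0.68996308, -0.19451095,  1.56630697,  0.15730824,
        0.90250924, -0.21511158]), 'qvel': array([-0.00108212, -0.00088847,  0.00035429,  0.00051184, -0.00041314,
       -0.0002328 ,  0.0009016 ]), 'joint_torque': array([ 1.64765243e-04, -5.27563369e+01, -1.26666896e+00, -1.53423035e+01,
       -5.26314334e-02,  6.50806192e-03,  1.70444650e-04]), 'position': array([ 0.18197368, -0.59731988,  0.25993285]), 'eef_rot': array([-8.74351858e-04,  9.89077213e-01,  1.47395598e-01, -2.01474629e-04]), 'force': array([-0.35851858, -0.01282222, -0.59159768]), 'moment': array([ 0.00365447,  0.00667987, -0.00271497]), 'finger_gap': 0.08801408369285608}
{'intrinsics': array([[411.86181401,   0.        , 310.91411747],
       [  0.        , 411.86181401, 196.68586294],
       [  0.        ,   0.        ,   1.        ]]), 'position': array([0.33308377, 0.00452895, 1.42760133]), 'attitude': array([ 0.70960551,  0.0547441 , -0.06475222, -0.69947856])}
{'intrinsics': array([[401.72140703,   0.        , 328.00607633],
       [  0.        , 401.72140703, 204.08133015],
       [  0.        ,   0.        ,   1.        ]]), 'position': array([ 0.4367967 , -0.98875783,  0.93141137]), 'attitude': array([ 0.90316296,  0.42413033, -0.0331502 , -0.05754293])}
{'intrinsics': array([[334.91313391,   0.        , 319.60687387],
       [  0.        , 334.91313391, 199.3742032 ],
       [  0.        ,   0.        ,   1.        ]]), 'tool_from_camera': array([[ 1.83734421e-04,  9.54102881e-01,  2.99478980e-01,
         7.84394614e-02],
       [ 9.99999738e-01, -3.85018448e-04,  6.13107597e-04,
        -8.61769773e-04],
       [ 7.00272656e-04,  2.99478788e-01, -9.54102701e-01,
        -1.23734755e-01],
       [ 0.00000000e+00,  0.00000000e+00,  0.00000000e+00,
         1.00000000e+00]])}
```

View pics/top0.png

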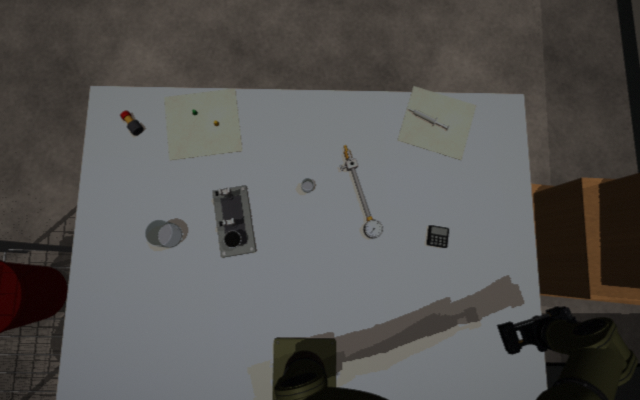

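View pics/side0.png

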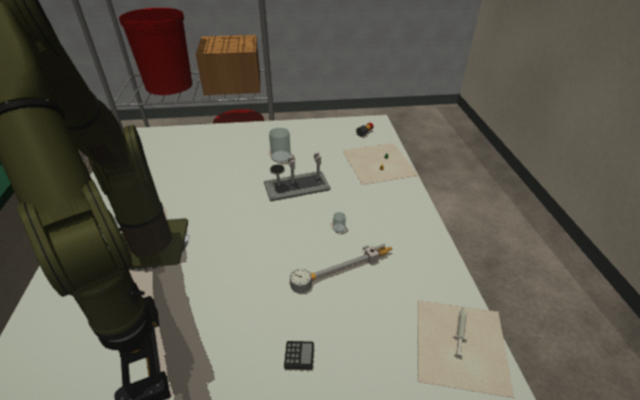

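Top view: the gauge is at about (373,229), the boss at about (351,164), the stand's rest at about (235,239), and the saddles at about (228,222) and (224,190). I'll enlarge one crop and compute from it.

```bash
python3 - <<'E'
from h import *
im=cv2.imread("pics/top0.png")[140:265,205:400]
im=cv2.convertScaleAbs(im,alpha=1.5)
cv2.imwrite("pics/crop1.png",cv2.resize(im,None,fx=4,fy=4,interpolation=cv2.INTER_CUBIC))
c=ctrl.camera("top");T=campose(c)
for n,uv,z in[("gauge",(373,229),.038),("boss",(351.5,164),.04),("rest",(235,239),.1),("far",(224,190),.13),("near",(228,222),.13),("small",(308,186),.03),("beak",(168,235),.06),("timer",(438,236),.019)]:
    print(n,pix2world(c,uv,z,T).round(4))
E
```

```text
gauge [ 0.4629 -0.2253  0.038 ]
boss [ 0.6876 -0.153   0.04  ]
rest [0.4186 0.2287 0.1   ]
far [0.5722 0.2655 0.13  ]
near [0.4698 0.248  0.13  ]
small [ 0.6093 -0.0032  0.03  ]
beak [0.4313 0.4564 0.06  ]
timer [ 0.4439 -0.4517  0.019 ]
```

View pics/crop1.png

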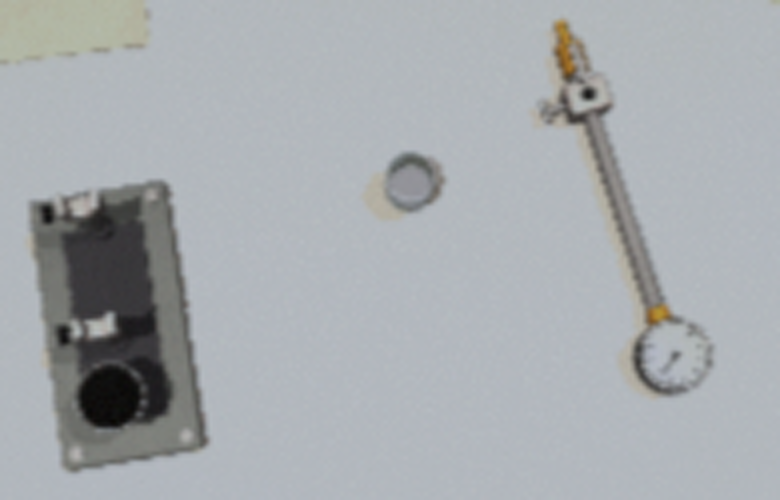

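```bash
cat >> h.py <<'E'
def delta(pos,yaw,o=None):
    """units shift/turn from the measured pose to TCP at pos, tool x at heading yaw, tool straight down"""
    o=o or ctrl.get_obs(); Rt=rot(o["eef_rot"])
    tgt=R.from_matrix(np.array([[np.cos(yaw),np.sin(yaw),0],[np.sin(yaw),-np.cos(yaw),0],[0,0,-1]]).T)
    return (Rt.inv().apply(np.array(pos)-o["position"])/.25).round(3),((Rt.inv()*tgt).as_rotvec()/2/np.pi).round(4)
E
python3 - <<'E'
from h import *
c=ctrl.camera("top");T=campose(c)
P={n:pix2world(c,((u+.5)/4-.5+205,(v+.5)/4-.5+140),z,T) for n,u,v,z in[("gauge",673,355,.038),("boss",588,95,.04),("rest",110,396,.1),("far",82,205,.13),("near",98,326,.13)]}
for k,v in P.items(): print(k,v.round(4))
L=lambda a,b:np.linalg.norm((P[a]-P[b])[:2])
print("g-b 237:",L("gauge","boss"),"f-n 100:",L("far","near"),"r-f 155:",L("rest","far"))
d=(P["boss"]-P["gauge"])[:2]; yaw=np.arctan2(d[1],d[0]); b=P["gauge"][:2]+d/np.linalg.norm(d)*.105
s=(P["far"]-P["rest"])[:2]; print("bal",b,np.degrees(yaw),"stand mid",(P["far"]+P["near"])/2,np.degrees(np.arctan2(s[1],s[0])))
print(delta([*b,.2],yaw))
E
```

```text
gauge [ 0.4651 -0.2249  0.038 ]
boss [ 0.6898 -0.1534  0.04  ]
rest [0.4197 0.2379 0.1   ]
far [0.5694 0.2618 0.13  ]
near [0.4726 0.2446 0.13  ]
g-b 237: 0.23584447109528284 f-n 100: 0.09830952671363571 r-f 155: 0.15161157286230104
bal [ 0.56511201 -0.19307844] 17.645754303409436 stand mid [0.52102905 0.25318387 0.13      ] 9.065699118978017
(array([ 1.937, -1.101,  0.242]), array([-0.0001,  0.    , -0.0019]))
```

Sizes agree within 4 mm. I'll go above the balance point in two calls.

Emit:
{"op": "play_rows", "data": {
  "dp": [
    [0.05,-0.03,0],
    [0.15,-0.08,0],
    [0.25,-0.14,0],
    [0.36,-0.2,0],
    [0.47,-0.27,0],
    [0.59,-0.33,0],
    [0.71,-0.4,0],
    [0.82,-0.47,0],
    [0.91,-0.52,0],
    [0.97,-0.55,0],
    [0.97,-0.55,0]
  ],
  "rotation": [
    [0,0,0],
    [0,0,0],
    [0,0,0],
    [0,0,0],
    [0,0,0],
    [0,0,0],
    [0,0,0],
    [0,0,0],
    [0,0,0],
    [0,0,0],
    [0,0,0]
  ],
  "gripper": 1
}}

```text
time: 1.17
position: [0.3784, -0.3906, 0.261]
eef_rot: [-0.001, 0.988, 0.152, 0.002]
force: [0.1, -0.9, 0.4]
finger_gap: 0.0878
```

Emit:
{"op": "play_rows", "data": {
  "dp": [
    [0.05,-0.03,0],
    [0.15,-0.08,0.02],
    [0.25,-0.14,0.04],
    [0.36,-0.2,0.07],
    [0.47,-0.27,0.1],
    [0.59,-0.33,0.14],
    [0.71,-0.4,0.18],
    [0.82,-0.47,0.21],
    [0.91,-0.52,0.23],
    [0.97,-0.55,0.24],
    [0.97,-0.55,0.24],
    [0.97,-0.55,0.24],
    [0.97,-0.55,0.24]
  ],
  "rotation": [
    [0,0,0],
    [0,0,0],
    [0,0,0],
    [0,0,0],
    [0,0,0],
    [0,0,0],
    [0,0,0],
    [0,0,0],
    [0,0,0],
    [0,0,0],
    [0,0,0],
    [0,0,0],
    [0,0,0]
  ]
}}

```text
time: 2.25
position: [0.5646, -0.1954, 0.2008]
eef_rot: [0.001, 0.989, 0.146, -0.001]
force: [0.4, -1.2, 0.9]
finger_gap: 0.0883
```

```bash
python3 - <<'E'
from h import *
o=ctrl.get_obs(); c=ctrl.camera("wrist"); cv2.imwrite("pics/w1.png",c["img"][:,:,::-1])
T=campose(c,o); print(o["position"],o["eef_rot"],o["time"])
for p in([.4651,-.2249,.038],[.6898,-.1534,.04],[.5651,-.1931,.028]): print(proj(c,p,T))
E
```

```text
[ 0.56456106 -0.19540827  0.20082894] [ 6.92782360e-04  9.89250582e-01  1.46226680e-01 -7.51512002e-04] 2.25
[319.91227706 288.88680159]
[315.55024535  20.13848553]
[318.29897564 182.53507918]
```

View pics/w1.png

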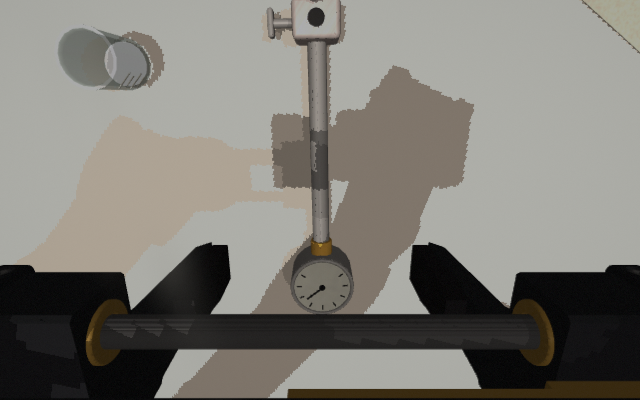

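Wrist view: dial centre at (322,288) and boss top at (316,17), within 3 px of prediction.

```bash
python3 - <<'E'
from h import *
o=ctrl.get_obs(); c=ctrl.camera("wrist"); T=campose(c,o)
g=pix2world(c,(322,288),.038,T)[:2]; b=pix2world(c,(316,17),.04,T)[:2]; d=b-g; n=np.linalg.norm(d); d/=n
yaw=np.arctan2(d[1],d[0]); p=g+d*.105; print(g,b,n,p,b-d*.132,np.degrees(yaw))
print(delta([*p,.028],yaw,o))
E
```

```text
[ 0.4665034  -0.22686161] [ 0.69196018 -0.15355133] 0.2370762681927906 [ 0.56635718 -0.19439282] [ 0.56642971 -0.19436924] 18.01262405435402
(array([ 0.01 , -0.004,  0.692]), array([ 0.0002,  0.0002, -0.0034]))
```

Emit:
{"op": "play_rows", "data": {
  "dp": [
    [0.01,-0.004,0.06],
    [0.01,-0.004,0.16],
    [0.01,-0.004,0.27],
    [0.01,-0.004,0.38],
    [0.01,-0.004,0.48],
    [0.01,-0.004,0.56],
    [0.01,-0.004,0.62],
    [0.01,-0.004,0.66],
    [0.01,-0.004,0.68],
    [0.01,-0.004,0.69],
    [0.01,-0.004,0.69],
    [0.01,-0.004,0.69]
  ],
  "rotation": [
    [0,0,-0.003],
    [0,0,-0.003],
    [0,0,-0.003],
    [0,0,-0.003],
    [0,0,-0.003],
    [0,0,-0.003],
    [0,0,-0.003],
    [0,0,-0.003],
    [0,0,-0.003],
    [0,0,-0.003],
    [0,0,-0.003],
    [0,0,-0.003]
  ],
  "gripper": 1
}}

```text
time: 3.35
position: [0.5686, -0.1922, 0.0291]
eef_rot: [0.0, 0.988, 0.156, 0.001]
force: [0.1, -0.5, -0.9]
finger_gap: 0.088
```

Emit:
{"op": "play_rows", "data": {
  "dp": [
    [0,0,0],
    [0,0,0],
    [0,0,0],
    [0,0,0],
    [0,0,0],
    [0,0,0],
    [0,0,0],
    [0,0,0],
    [0,0,0],
    [0,0,0],
    [0,0,0],
    [0,0,0]
  ],
  "rotation": [
    [0,0,0],
    [0,0,0],
    [0,0,0],
    [0,0,0],
    [0,0,0],
    [0,0,0],
    [0,0,0],
    [0,0,0],
    [0,0,0],
    [0,0,0],
    [0,0,0],
    [0,0,0]
  ],
  "gripper": -1,
  "force": 45
}}

```text
time: 4.35
position: [0.5683, -0.1925, 0.0282]
eef_rot: [0.001, 0.988, 0.157, 0.0]
force: [0.7, -1.7, -1.5]
finger_gap: 0.0146
```

Emit:
{"op": "play_rows", "data": {
  "dp": [
    [0,0,-0.01],
    [0,0,-0.03],
    [0,0,-0.06],
    [0,0,-0.1],
    [0,0,-0.15],
    [0,0,-0.2],
    [0,0,-0.25],
    [0,0,-0.3],
    [0,0,-0.34],
    [0,0,-0.37],
    [0,0,-0.39],
    [0,0,-0.4],
    [0,0,-0.4],
    [0,0,-0.4],
    [0,0,-0.4]
  ],
  "rotation": [
    [0,0,0],
    [0,0,0],
    [0,0,0],
    [0,0,0],
    [0,0,0],
    [0,0,0],
    [0,0,0],
    [0,0,0],
    [0,0,0],
    [0,0,0],
    [0,0,0],
    [0,0,0],
    [0,0,0],
    [0,0,0],
    [0,0,0]
  ]
}}

```text
time: 5.6
position: [0.5676, -0.1916, 0.1276]
eef_rot: [-0.0, 0.988, 0.157, -0.001]
force: [0.7, -0.0, -6.2]
finger_gap: 0.0146
```

```bash
python3 - <<'E'
from h import *
o=ctrl.get_obs(); c=ctrl.camera("wrist"); s=ctrl.camera("side")
w=cv2.resize(c["img"][:,:,::-1],(480,300)); T=campose(s); u,v=proj(s,o["position"],T).astype(int)
k=cv2.resize(s["img"][v-60:v+60,u-96:u+96,::-1],(480,300),interpolation=cv2.INTER_CUBIC)
cv2.imwrite("pics/l1.png",np.vstack([w,k])); print(o["position"],o["eef_rot"],o["force"],o["moment"],o["finger_gap"])
print(u,v)
E
```

```text
[ 0.56762591 -0.19160844  0.12756907] [-2.49576075e-04  9.87645101e-01  1.56705848e-01 -6.07857595e-04] [ 0.65021936 -0.00849399 -6.23260807] [ 0.01741327 -0.04465252  0.01910586] 0.014643265947086773
333 240
```

View pics/l1.png

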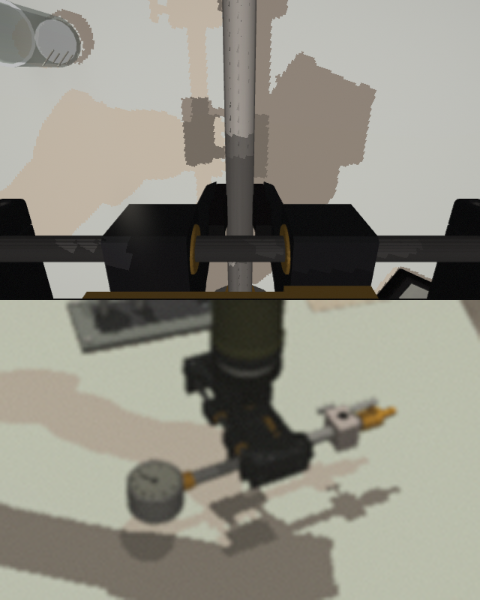

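```bash
python3 - <<'E'
from h import *
o=ctrl.get_obs(); s=ctrl.camera("side"); T=campose(s)
f=rot(o["eef_rot"]).apply([1,0,0]); B=o["position"]-f*.0024; za=o["position"][2]-.0082
for n,x,h,m in(("gauge",-.105,.018,(299,250.8)),("boss",.132,.02,(374.2,226))):
    for t in(0,.05): 
        p=B+f*x; p[2]=za+h-t*x; print(n,"tilt",t,proj(s,p,T).round(1),"seen",m)
# target: TCP 2.4 mm past the balance towards valve
yaw=np.radians(9.07); d=np.array([np.cos(yaw),np.sin(yaw)])
print(delta([*(np.array([.5210,.2532])+.0024*d),.215],yaw,o))
E
```

```text
gauge tilt 0 [298.1 250.1] seen (299, 250.8)
gauge tilt 0.05 [298.1 248.8] seen (299, 250.8)
boss tilt 0 [373.5 224.7] seen (374.2, 226)
boss tilt 0.05 [373.3 226.3] seen (374.2, 226)
(array([ 0.382, -1.748, -0.349]), array([-0.0001,  0.0002,  0.0249]))
```

The crossbar hangs level, within about 1°. I'll carry it over, rising first.

Emit:
{"op": "play_rows", "data": {
  "dp": [
    [0,0,-0.02],
    [0,-0.01,-0.06],
    [0.005,-0.03,-0.11],
    [0.01,-0.06,-0.16],
    [0.02,-0.1,-0.21],
    [0.03,-0.15,-0.26],
    [0.05,-0.21,-0.3],
    [0.06,-0.28,-0.33],
    [0.08,-0.35,-0.35],
    [0.09,-0.42,-0.35],
    [0.11,-0.49,-0.35],
    [0.12,-0.56,-0.35],
    [0.14,-0.63,-0.35],
    [0.15,-0.7,-0.35],
    [0.17,-0.77,-0.35],
    [0.18,-0.83,-0.35],
    [0.19,-0.87,-0.35],
    [0.19,-0.89,-0.35],
    [0.19,-0.9,-0.35]
  ],
  "rotation": [
    [0,0,0],
    [0,0,0],
    [0,0,0],
    [0,0,0.001],
    [0,0,0.001],
    [0,0,0.002],
    [0,0,0.003],
    [0,0,0.004],
    [0,0,0.005],
    [0,0,0.006],
    [0,0,0.007],
    [0,0,0.008],
    [0,0,0.009],
    [0,0,0.01],
    [0,0,0.011],
    [0,0,0.012],
    [0,0,0.012],
    [0,0,0.012],
    [0,0,0.012]
  ]
}}

```text
time: 7.33
position: [0.5433, 0.0383, 0.2163]
eef_rot: [-0.0, 0.993, 0.12, 0.0]
force: [0.3, 0.4, -6.4]
finger_gap: 0.0147
```

```bash
python3 - <<'E'
from h import *
o=ctrl.get_obs();print(o["position"],o["finger_gap"],o["force"])
yaw=np.radians(9.07); d=np.array([np.cos(yaw),np.sin(yaw)])
print(delta([*(np.array([.5210,.2532])+.0024*d),.215],yaw,o))
E
```

```text
[0.54330853 0.03833683 0.21633119] 0.014687856333431651 [ 0.27626669  0.42118277 -6.38992892]
(array([ 0.128, -0.855,  0.006]), array([-0.    , -0.0001,  0.0132]))
```

Emit:
{"op": "play_rows", "data": {
  "dp": [
    [0.01,-0.02,0],
    [0.02,-0.06,0],
    [0.02,-0.11,0],
    [0.03,-0.17,0],
    [0.04,-0.24,0],
    [0.04,-0.3,0],
    [0.05,-0.36,0],
    [0.06,-0.41,0],
    [0.06,-0.44,0],
    [0.06,-0.45,0],
    [0.06,-0.45,0]
  ],
  "rotation": [
    [0,0,0.001],
    [0,0,0.003],
    [0,0,0.005],
    [0,0,0.007],
    [0,0,0.009],
    [0,0,0.011],
    [0,0,0.012],
    [0,0,0.013],
    [0,0,0.013],
    [0,0,0.013],
    [0,0,0.013]
  ]
}}

```text
time: 8.25
position: [0.5314, 0.1496, 0.2156]
eef_rot: [0.0, 0.997, 0.079, -0.0]
force: [0.1, -0.7, -6.7]
finger_gap: 0.0146
```

```bash
python3 - <<'E'
from h import *
o=ctrl.get_obs(); c=ctrl.camera("wrist"); cv2.imwrite("pics/w2.png",c["img"][:,:,::-1])
T=campose(c,o); print(o["position"],o["eef_rot"],o["time"])
for p in([.4197,.2379,.1],[.5694,.2618,.13],[.4726,.2446,.13]): print(proj(c,p,T))
E
```

```text
[0.53138785 0.14963204 0.21564993] [ 2.02361802e-04  9.96890266e-01  7.88018597e-02 -1.55498560e-04] 8.25
[195.96129403 312.60943551]
[151.54339407 133.4470041 ]
[175.01599091 274.65518623]
```

View pics/w2.png

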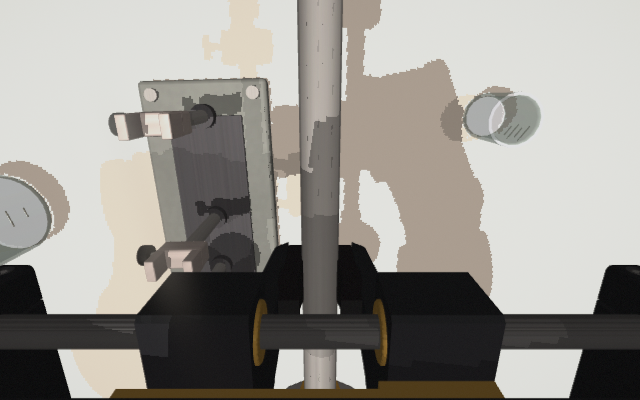

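The far saddle appears near (141,126) and the near one near (167,265); predicted were (151,133) and (175,275). I'll zoom in to check.

```bash
python3 - <<'E'
import cv2
a=cv2.imread("pics/w2.png")
b=[cv2.resize(a[y:y+60,x:x+120],None,fx=6,fy=5,interpolation=cv2.INTER_CUBIC)for x,y in((100,95),(125,230))]
import numpy as np; cv2.imwrite("pics/w2c.png",np.vstack(b))
E
```

```text
(no output)
```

View pics/w2c.png

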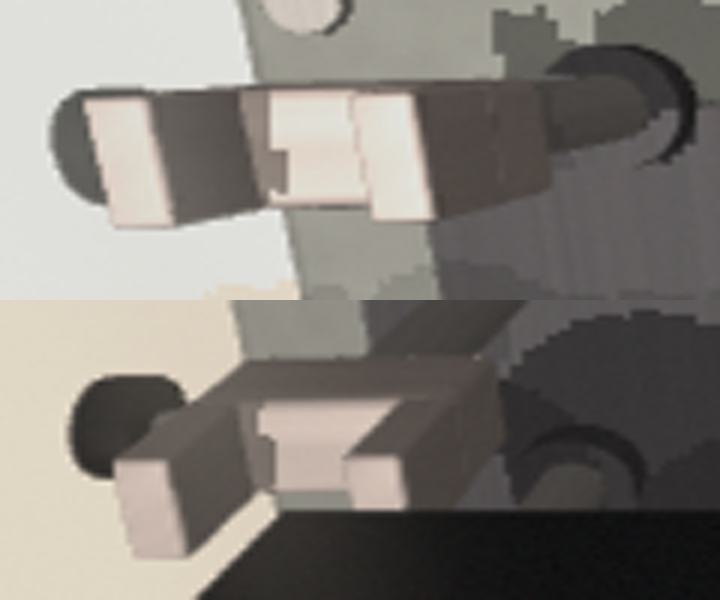

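```bash
python3 - <<'E'
from h import *
o=ctrl.get_obs(); c=ctrl.camera("wrist"); T=campose(c,o)
W=lambda u,v:pix2world(c,(u,v),.13,T)[:2]
f=W(143.25,126.6); n=W(169.1,271); d=f-n; m=(f+n)/2
print(f,n,np.linalg.norm(d),m,np.degrees(np.arctan2(d[1],d[0])))
q=lambda a,b:W((a+.5)/6-.5+100,(b+.5)/5-.5+95)
print("saddle width 34:",np.linalg.norm(q(85,100)-q(415,95)),"len 16:",np.linalg.norm(q(85,100)-q(112,226)))
# side camera reprojection
s=ctrl.camera("side");Ts=campose(s)
print([proj(s,[*p,.13],Ts).round(1) for p in(f,n,(.5694,.2618),(.4726,.2446))])
t=ctrl.camera("top");Tt=campose(t)
print([proj(t,[*p,.13],Tt).round(1) for p in(f,n)])
cv2.imwrite("pics/s2.png",cv2.resize(cv2.imread("pics/side0.png")[140:205,255:345],None,fx=8,fy=8,interpolation=cv2.INTER_CUBIC))
E
```

```text
[0.57311832 0.2658392 ] [0.47518974 0.2478772 ] 0.09956223780036773 [0.52415403 0.2568582 ] 10.393624939263557
saddle width 34: 0.03346162406756722 len 16: 0.015183900629881971
[array([317.3, 153.1]), array([291.1, 157.4]), array([316.4, 153.7]), array([290.4, 157.9])]
[array([223.9, 189.7]), array([228.1, 220.3])]
```

View pics/s2.png

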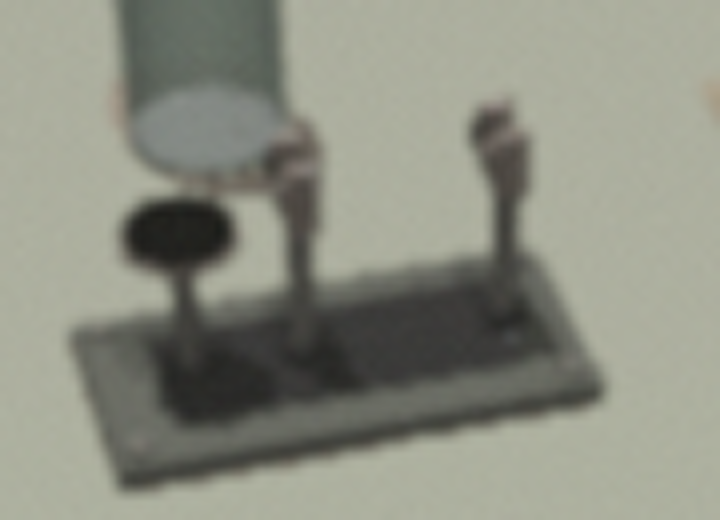

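The side view agrees with the wrist estimate (far saddle seen at (317,154), near at (292,158)), and the sizes match. I'll use the stand middle at (0.524, 0.2565) with yaw 10.3°.

```bash
python3 - <<'E'
from h import *
o=ctrl.get_obs(); s=ctrl.camera("side")
print("rest from side",pix2world(s,(277.1,169),.1,campose(s)))
yaw=np.radians(10.3); d=np.array([np.cos(yaw),np.sin(yaw)]); m=np.array([.524,.2565]); print("rest expected",m-.105*d)
print(delta([*(m+.0024*d),.195],yaw,o))
E
```

```text
rest from side [0.42184599 0.22359623 0.1       ]
rest expected [0.42069207 0.23772577]
(array([ 0.046, -0.433,  0.082]), array([ 0.0002,  0.    , -0.0039]))
```

The top view's rest (0.4197, 0.2379) matches the expected position. The side reading is biased because it includes the disc's rim. I'll move over the stand at constant height, then lower 20 mm.

Emit:
{"op": "play_rows", "data": {
  "dp": [
    [0,-0.02,0],
    [0.01,-0.05,0],
    [0.015,-0.09,0],
    [0.02,-0.14,0],
    [0.025,-0.19,0],
    [0.03,-0.25,0],
    [0.035,-0.31,0],
    [0.04,-0.36,0],
    [0.045,-0.4,0.01],
    [0.046,-0.42,0.02],
    [0.046,-0.43,0.04],
    [0.046,-0.433,0.06],
    [0.046,-0.433,0.075],
    [0.046,-0.433,0.08],
    [0.046,-0.433,0.08],
    [0.046,-0.433,0.08],
    [0.046,-0.433,0.08],
    [0.046,-0.433,0.08]
  ],
  "rotation": [
    [0,0,0],
    [0,0,0],
    [0,0,-0.001],
    [0,0,-0.001],
    [0,0,-0.002],
    [0,0,-0.002],
    [0,0,-0.003],
    [0,0,-0.003],
    [0,0,-0.004],
    [0,0,-0.004],
    [0,0,-0.004],
    [0,0,-0.004],
    [0,0,-0.004],
    [0,0,-0.004],
    [0,0,-0.004],
    [0,0,-0.004],
    [0,0,-0.004],
    [0,0,-0.004]
  ]
}}

```text
time: 10.0
position: [0.5262, 0.2583, 0.196]
eef_rot: [-0.0, 0.996, 0.091, 0.0]
force: [0.4, -0.3, -5.6]
finger_gap: 0.0145
```

```bash
python3 - <<'E'
from h import *
o=ctrl.get_obs(); s=ctrl.camera("side"); w=ctrl.camera("wrist"); T=campose(s); p=o["position"]
print(o["time"],p,o["eef_rot"],o["finger_gap"],o["force"],np.abs(o["qvel"]).max())
yaw=np.radians(10.3); d=np.array([np.cos(yaw),np.sin(yaw)]); print(delta([*(np.array([.524,.2565])+.0024*d),.195],yaw,o))
f=rot(o["eef_rot"]).apply([1,0,0]); B=p-f*.0024; B[2]-=.0082
for n,x,h in(("gauge",-.105,.018),("boss",.132,.02)): print(n,((proj(s,B+f*x+[0,0,h],T)-[250,105]+.5)*[6,5]).round())
k=cv2.resize(s["img"][105:205,250:380,::-1],None,fx=6,fy=5,interpolation=cv2.INTER_CUBIC)
cv2.imwrite("pics/s3.png",k)
# dial and boss against prediction in wrist view
cv2.imwrite("pics/w3.png",w["img"][:,:,::-1])
E
```

```text
10.0 [0.52618355 0.25828577 0.19597987] [-5.06050808e-05  9.95850973e-01  9.09986086e-02  2.99559165e-04] 0.014451392324326632 [ 0.4264842  -0.29351267 -5.60504926] 0.004085130121589396
(array([-0.   ,  0.005,  0.004]), array([-0.    , -0.0001,  0.0004]))
gauge [150. 185.]
boss [536. 133.]
```

View pics/s3.png

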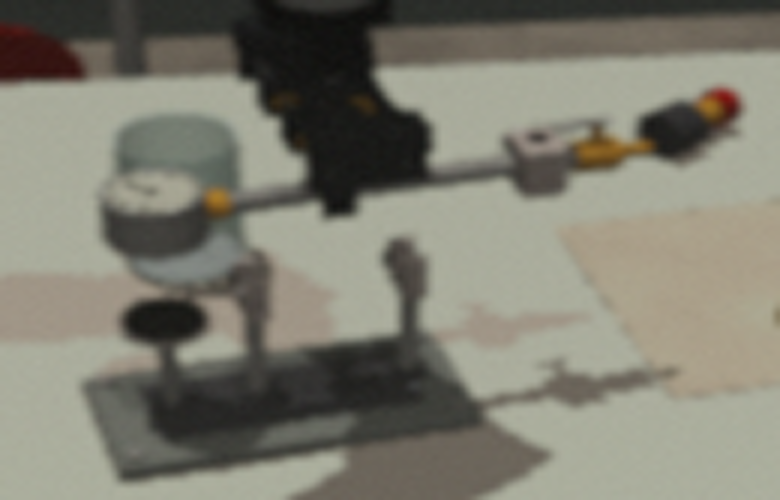

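View pics/w3.png

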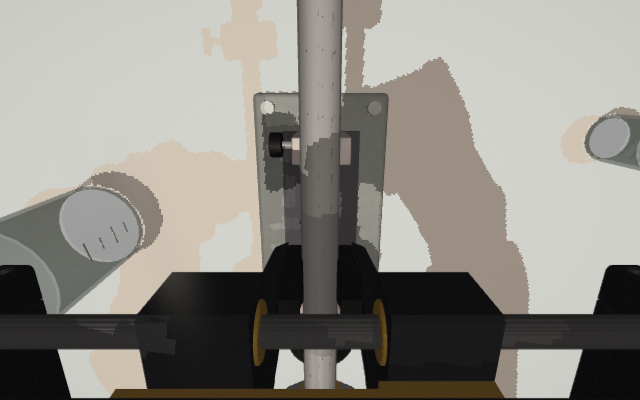

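The wrist view shows the rod at column 320, central over the far saddle (292–351). The side view shows the dial at crop (154,189) and the boss at (537,135), within 1 px of where a level crossbar would appear. The arm is still, so I'll hand it in.

```bash
python3 -c "
from bench import ctrl
print(ctrl.finish_job())"
```

```text
the job is handed in; nothing more can be done
None
```

I picked the crossbar up about 2 mm from its balance point, with a 45 N grip. I carried it over level and handed in at about 10 s, still holding it above the stand; no verdict was reported.

**Last checks**
- **Position:** by the measured arm pose, the balance point is about 1–2 mm from the estimated stand middle. The rod is centred over the far saddle in the wrist view.
- **Height:** the rod axis is about 58 mm above the prong tops, which puts its underside about 50 mm above them (allowed 14 to 82 mm).
- **Level and still:** the dial and boss are within 1 pixel of where a level crossbar would appear in the side view. Joint speeds were at most 0.004 rad/s.
- **Stand and bystanders:** no contact showed in the forces, and the path stayed well above the beakers and the timer. I did not re-measure their positions at the end.

**Disagreements**
- **Stand middle:** the first top-camera estimate was about 5 mm from the wrist estimate. I used the wrist one, because its known sizes matched better and the side view agreed with it.
- **Gauge rest:** the side camera put it about 14 mm off in y. I put that down to the disc's rim being counted in, as the top camera agreed with the expected position. I did not check the rest again from close up.

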